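# Free the red strap link from its spring bar with the forked tool

### The job

Take the forked tool from its wooden stand, set its fork over the spring bar of the hanger with the red strap link and push the bar's brass collar back towards the spring barrel until the red link drops into the tray below it. Let the bar spring home, then put the tool back upright in its stand. Work the bar with the tool, not with the fingers, and leave the blue link hanging.

Things in the scene. Friction and masses are not known exactly. Their poses are not given: they have to be found in the camera images.
- fork_tool_grip (a point): forked tool, 150 g, upright in its stand: middle of its square wooden handle (24 mm wide, from 28 mm below to 32 above this point). z up, x across the fork. 34 mm below: underside of the guard plate, 70 (x) x 44 (y) x 6 mm. Under it the steel fork, 36 mm wide, 7 thick (y); prong tips 70 mm below the point; slot 20 mm wide, 28 deep, open downward. Half a turn makes no difference
- tool_stand: fixed wooden block, 96 (x) x 64 (y) x 40 mm; origin: centre of underside, z up. Its top has a hole right through, 52 mm along x by 24 along y: the fork stands in it with the guard plate lying on the block's top, the tool's x along the block's x (either way round), its grip point then 74 mm above the table
- red_hanger: fixed hanger of the red link, left or right of the blue one: wooden base 66 (x) x 156 (y) x 10 mm, origin at centre of underside, z up. Along y: steel lugs at -66 to -56 and -38 to -28 mm (30 wide, tops 87 mm up), between them the link over a tray; brass spring barrel at +40 to +78 (top 89 mm up). An 8 mm round bar runs along y, axis 75 mm up at x = 0, through link and second lug into the barrel
- red_collar (a point): centre of the brass collar on the red link's bar, 32 mm in diameter, 6 mm thick; at rest above the hanger's origin, 75 mm up. Between it and the lug beside the link 25 mm of bar are bare, for the fork. The collar slides with the bar towards the barrel
- red_bar (a joint): travel of the red link's bar and collar along the hanger's +y (towards the barrel), in m: 0 at rest, 0.032 at its stop. The link drops at 0.018 to 0.020. The spring pushes back with 2 N at rest, 5 N at the stop, and brings the bar home when let go
- red_link_center (a point): centre of the red strap link, a loose red plate 36 x 10 x 50 mm with a brass eye at its upper end, hanging on the bar at hanger y = -47 mm. The centre is 62 mm above the table while it hangs and 35 mm when it has dropped into the tray (tray floor 10 mm up)
- blue_link_center (a point): centre of the blue strap link, alike but blue, hanging on a second hanger of the same kind; 62 mm above the table while it hangs. It stays there
Mind the look-alikes: they are no part of the job. What is shaped like the part that bears red_link_center but white is not meant.

How it is judged:
By the outcome, as a careful person would: the job done as asked, in the order asked, and still so for the second after the job is handed in, with the robot touching nothing.
It also fails if it takes over 42 s, if anything falls off the work surface, if the arm or the gripper's body presses on something with over 40 N, if the wrist force passes 120 N, or if a joint passes its speed limit or range.

### The arm

A 7-joint arm with a two-finger parallel gripper is mounted at the origin on a cart in front of the work surface, level with it; the furniture and walls round the work are solid. World frame = base frame: x ahead of the robot, y to its left, z up, the work surface at z = 0. Lengths are in m, angles in rad, forces in N, time in s.
With the tool pointing down it reaches from about 0.4 to 0.875 m from the base axis. Payload 6.5 kg.
Tool frame: the origin (TCP) lies at the very end of the fingers, on their centre line; the grasp point (between the pads) lies 19 mm behind it; z points along the fingers, y is the line along which they close (so a half turn about z gives the same grasp; the last joint's range is limited). The gripper opens to 85 mm and grips with 20 to 120 N. Pads are 22 mm wide; open, the fingers measure 114 mm over their backs; the gripper's body (76 mm by 85 mm) begins 54 mm behind the grasp point. The pads swing forward as they close: fully open they stand 13 mm farther back than shut.
Start: joints at [1.175, 0.536, -0.004, 1.538, 0.003, 1.067, -0.071], TCP at [0.211, -0.615, 0.231] pointing down, gripper open.
Joint ranges: [-2.7, 2.7], [-0.37, 2.16], [-1.27, 1.26], [0.24, 2.4], [-1.31, 4.45], [0.19, 1.91], [-2.76, 2.76]. Speed limits (rad/s): [2.39, 2.39, 3.14, 3.14, 3.14, 3.14, 3.14].

### API

Orientations are given as [roll, pitch, yaw] about the fixed x, y, z axes, in that order (R = Rz(yaw) Ry(pitch) Rx(roll)).
In Python, from station import sense, read_camera, get_calibration, job_done, find_in gives the robot as it stands.
- The arm moves only by the shell command python3 -m pendant 'ROWS' [OPENING] [FORCE]. ROWS is JSON, a list of rows, each an object of numbers: "tx", "ty", "tz": the shift along the tool's x, y, z in m; "spin": the turn about the tool's z in degrees. A call has exactly 10 rows; each row is the pose to reach, as a shift and turn from the pose commanded when the call began, along the tool's axes at that moment; what a row does not reach only later rows make up. A row lasts 1/10 s, in which the tool goes at most 50 mm and 8.59 degrees, less where a joint would pass 70% of its speed; a pose out of reach is approached as far as the arm can. A call with a gripper value outside its range is refused whole. OPENING is the opening, from -1 (shut) to 1 (fully open), so that 0 is half open, set as the call begins (- or left out, the last holds). The fingers move at their own pace and stop on an object; FORCE is the grip in N (left out, the last holds). Time passes only in rows, so rows that repeat a pose let the fingers close, or fill a call up. It gives the time, the measured TCP pose, the force, the opening and the grip force at its end, in the units of the state.
- sense(): the state, without advancing time (a new reading comes with each control period).
- read_camera(name): name is "scene" or "top" or "wrist"; returns (picture, depth): 384x512x3 uint8, red, green, blue; 384x512 float32, m along the optical axis (not along the pixel's ray), 0 where there is no reading.
- get_calibration(name): a dict with "fx", "fy", "cx", "cy" (pixels), "xyz" and "rotation" of the camera in the world; the wrist camera has in their place "T_tool_cam" (4x4, takes a point from camera to tool coordinates, whose origin is the TCP and whose axes are the flange's). Camera axes: x right, y down, z forward; pixel columns grow to the right and rows downward; lengths in m; the calibration is good to about 2 mm. A picture is of the moment at which its call begins: read the wrist's pose just before it. get_calibration takes no time and is no camera call.
- job_done(): hands the job in; it is judged then, once.
Trained networks look in the newest picture that a camera, given by its name, has taken for a name from the list of things; names that differ only in an ending like _2 or _b are one class to them, and where a whole thing is asked for, a point or a joint stands for the part that bears it (a point fixed in the world has none). Each returns a list of dicts, best first, with "conf" (0 to 1); they miss things now and then, are a little off and sometimes report something else, mostly with a low value. They report only what shows in the picture. A call takes as long as a camera call. They do not tell look-alikes from the thing itself.
- find_in(camera, query): "rect" ([left, top, right, bottom] in pixels, round what is visible of it).
The state is a dict: "time_s": time; "joint_positions": joint angles; "qvel": joint speeds; "joint_torque": joint torques, N m; "tcp_pos": TCP position; "eef_rot": TCP orientation; "ft_force": force on the tool from outside, world axes, zero at the start; "moment": the same for the moment, N m; "finger_gap": opening from 0.0 (shut) to 1.0 (fully open); "finger_force": force on a finger pad.
Only numpy, scipy, OpenCV 4.12 (cv2) and the standard library are available. Lean on these libraries where they do the work, as an engineer would, in place of code of your own. Each camera call takes 0.05 s, during which the arm holds its last target. There are 200 camera calls.

## Working session

There is one attempt and no reset: what is moved stays moved. The work goes in short steps, Python scripts to look and compute and a shell command to move; the robot and the scene stay as the last step left them, time stands still between calls to the robot, and variables do not carry over. Pictures are saved under pics/ and viewed, at most 10 in all, crops included, and the job is handed in when it is done.

```bash
mkdir -p pics
cat > h.py <<'E'
import numpy as np,cv2
from station import *
from scipy.spatial.transform import Rotation as R
def snap(cam,fn=None):
    s=sense(); p,d=read_camera(cam); c=get_calibration(cam)
    if cam=="wrist":
        T=np.eye(4);T[:3,:3]=R.from_euler('xyz',s["eef_rot"]).as_matrix();T[:3,3]=s["tcp_pos"];T=T@np.array(c["T_tool_cam"])
    else:
        T=np.eye(4);r=np.array(c["rotation"]);T[:3,:3]=r if r.shape==(3,3) else R.from_euler('xyz',r).as_matrix();T[:3,3]=c["xyz"]
    v,u=np.mgrid[:384,:512]
    P=np.stack([(u-c["cx"])/c["fx"]*d,(v-c["cy"])/c["fy"]*d,d],-1)@T[:3,:3].T+T[:3,3]
    P[d==0]=np.nan
    if fn: cv2.imwrite("pics/"+fn,p[...,::-1])
    return p,d,P
E
python3 - <<'E'
from h import *
print(sense())
for cam in("top","scene"):
    p,d,P=snap(cam,cam+"1.png")
    for q in("fork_tool_grip","tool_stand","red_hanger","red_collar","red_link_center","blue_link_center"):
        for f in find_in(cam,q)[:3]:
            l,t,r,b=f["rect"];print(cam,q,np.round(f["rect"]),round(f["conf"],2),np.round(P[int((t+b)/2),int((l+r)/2)],3))
a=cv2.imread("pics/top1.png");b=cv2.imread("pics/scene1.png")
cv2.imwrite("pics/both.png",cv2.resize(np.vstack([a,b]),None,fx=.78,fy=.78))
E
```

```text
{'time_s': 0.0, 'joint_positions': array([ 1.17478376,  0.53716399, -0.00444034,  1.53885261,  0.00260583,
        1.06728344, -0.07123343]), 'qvel': array([ 8.81761749e-05, -6.99920734e-05,  1.66970075e-03,  1.89122202e-03,
        2.12868699e-04,  6.85352113e-04,  9.02478598e-04]), 'joint_torque': array([-6.14072019e-05, -5.83425057e+01,  1.04847126e+00, -2.59110224e+01,
        1.22789494e-02,  9.44623986e-03, -1.96781650e-05]), 'tcp_pos': array([ 0.21029606, -0.61438973,  0.23042248]), 'eef_rot': array([-3.13989593e+00,  1.29253817e-04,  3.29855442e-01]), 'ft_force': array([-0.46570503, -0.76130091, -0.40649899]), 'moment': array([ 0.04912674, -0.01526417,  0.00649476]), 'finger_force': 0.0, 'finger_gap': 0.9986841771056407}
top fork_tool_grip [212. 224. 236. 267.] 0.94 [0.427 0.231 0.108]
top tool_stand [208. 225. 245. 269.] 0.86 [0.423 0.225 0.109]
top red_hanger [134. 150. 222. 190.] 0.87 [0.572 0.318 0.085]
top red_collar [156. 155. 192. 171.] 0.67 [0.584 0.328 0.084]
top red_collar [207. 224. 248. 270.] 0.16 [0.423 0.223 0.108]
top red_link_center [249. 182. 256. 204.] 0.56 
[... 251 characters left out ...]
 240. 310. 285.] 0.59 [0.42  0.243 0.073]
scene fork_tool_grip [180. 218. 204. 244.] 0.59 [0.585 0.322 0.081]
scene tool_stand [262. 240. 320. 303.] 0.96 [0.416 0.241 0.045]
scene tool_stand [177. 216. 202. 243.] 0.19 [0.59  0.325 0.083]
scene red_hanger [155. 204. 238. 286.] 0.98 [0.597 0.313 0.013]
scene red_hanger [270. 239. 310. 284.] 0.23 [0.417 0.243 0.079]
scene red_collar [180. 224. 202. 243.] 0.54 [0.583 0.328 0.08 ]
scene red_collar [263. 241. 321. 305.] 0.23 [0.413 0.241 0.045]
scene red_link_center [126. 214. 145. 243.] 0.73 [0.702 0.378 0.028]
scene red_link_center [257. 209. 275. 234.] 0.62 [0.534 0.183 0.028]
scene red_link_center [208. 206. 226. 238.] 0.58 [0.57  0.275 0.079]
```

View pics/top1.png

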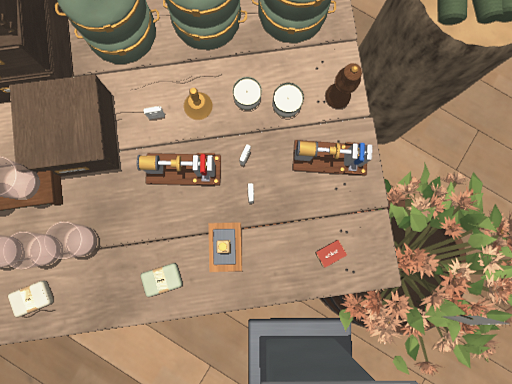

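View pics/scene1.png

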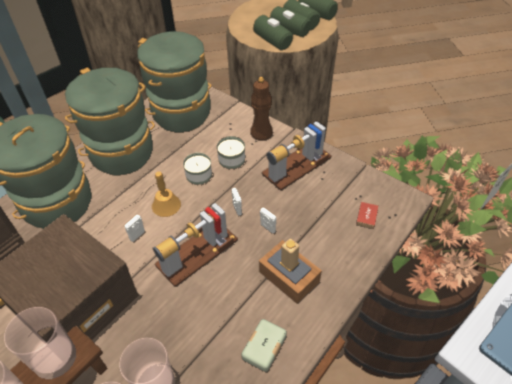

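The stand with the tool is at (225,247) in the top view. The red hanger is at (183,168), barrel to the left. The blue hanger is at (330,157), and white decoy links lie loose.

```bash
cat >> h.py <<'E'
def rect(P,m,z0,z1,box):
    x0,x1,y0,y1=box
    k=(P[...,2]>z0)&(P[...,2]<z1)&(P[...,0]>x0)&(P[...,0]<x1)&(P[...,1]>y0)&(P[...,1]<y1)
    if m is not None:k&=m
    q=P[k]
    if len(q)<4:return None
    r=cv2.minAreaRect((q[:,:2]*1000).astype(np.float32))
    return len(q),[np.round(x,1) for x in r],np.round(np.median(q,0),4)
def masks(p):
    h=cv2.cvtColor(p,cv2.COLOR_RGB2HSV).astype(int);H,S,V=h[...,0],h[...,1],h[...,2]
    return dict(red=((H<6)|(H>174))&(S>170)&(V>90),brass=(H>16)&(H<30)&(S>110)&(V>110))
E
python3 - <<'E'
from h import *
S=(.35,.5,.16,.3);Hn=(.5,.65,.2,.42)
for cam in("top","scene"):
    p,d,P=snap(cam);m=masks(p)
    print(cam,"handle",rect(P,None,.09,.13,S));print("plate/top",rect(P,None,.03,.055,S))
    print("hangerall",rect(P,None,.006,.12,Hn));print("hi",rect(P,None,.06,.12,Hn))
    print("red",rect(P,m["red"],.03,.12,Hn));print("brass",rect(P,m["brass"],.05,.12,Hn))
E
python3 -m pendant '[{"tx":0.01,"ty":-0.05},{"tx":0.02,"ty":-0.1},{"tx":0.03,"ty":-0.15},{"tx":0.05,"ty":-0.2},{"tx":0.07,"ty":-0.25},{"tx":0.09,"ty":-0.29},{"tx":0.1,"ty":-0.33},{"tx":0.1,"ty":-0.37},{"tx":0.1,"ty":-0.4},{"tx":0.1,"ty":-0.4}]' 1 60
```

```text
top handle (166, [array([423.8, 231.8]), array([23.8, 23.7]), np.float64(0.0)], array([0.4238, 0.2323, 0.1066]))
plate/top (1401, [array([422.9, 230.6]), array([96. , 63.9]), np.float64(1.4)], array([0.4209, 0.2293, 0.0423]))
hangerall (2478, [array([584.1, 300. ]), array([196.4,  66.3]), np.float64(88.6)], array([0.5783, 0.3185, 0.0125]))
hi (867, [array([583.4, 325.8]), array([ 35.5, 145.4]), np.float64(0.1)], array([0.5832, 0.3197, 0.0853]))
red (95, [array([583.5, 271.5]), array([35.3,  9.4]), np.float64(0.9)], array([0.583 , 0.2719, 0.0863]))
brass (315, [array([584.4, 330.2]), array([ 28.9, 126.6]), np.float64(0.6)], array([0.5837, 0.3715, 0.0861]))
scene handle (238, [array([426.9, 232.5]), array([24.7, 24.3]), np.float64(89.6)], array([0.4238, 0.2365, 0.1056]))
plate/top (1454, [array([426.7, 230.6]), array([98.1, 66.2]), np.float64(1.6)], array([0.4126, 0.242 , 0.0419]))
hangerall (3323, [array([586.7, 299.1]), array([197.4,  67.9]), np.float64(88.2)], array([0.5795, 0.322 , 0.0221]))
hi (1141, [array([588.6, 325.5]), array([144.7,  36. ]), np.float64(87.2)], array([0.5834, 0.3217, 0.0832]))
red (87, [array([585. , 273.4]), array([ 8.2, 33.8]), np.float64(85.5)], array([0.5767, 0.2745, 0.0865]))
brass (378, [array([589.3, 354.3]), array([77. , 30.6]), np.float64(87.2)], array([0.5835, 0.3697, 0.0858]))schema error: expected keys tx, ty, tz, spin
```

```bash
python3 -m pendant '[{"tx":0.04,"ty":-0.03,"tz":0,"spin":2},{"tx":0.08,"ty":-0.06,"tz":0,"spin":4},{"tx":0.12,"ty":-0.09,"tz":0,"spin":6},{"tx":0.16,"ty":-0.12,"tz":0,"spin":8},{"tx":0.2,"ty":-0.15,"tz":0,"spin":10},{"tx":0.24,"ty":-0.18,"tz":0,"spin":12},{"tx":0.28,"ty":-0.21,"tz":0,"spin":14},{"tx":0.32,"ty":-0.24,"tz":0,"spin":16},{"tx":0.36,"ty":-0.27,"tz":0,"spin":17.5},{"tx":0.4,"ty":-0.3,"tz":0,"spin":17.5}]' 1 60
```

```text
time_s: 1.8
tcp_pos: [0.4928, -0.1999, 0.2317]
eef_rot: [3.141, -0.001, 0.024]
ft_force: [0.4, -1.0, -0.3]
finger_gap: 0.998
finger_force: 0.0
```

```bash
python3 -m pendant '[{"tx":-0.006,"ty":-0.048,"tz":0,"spin":0},{"tx":-0.012,"ty":-0.096,"tz":0,"spin":0},{"tx":-0.018,"ty":-0.144,"tz":0,"spin":0},{"tx":-0.024,"ty":-0.192,"tz":0,"spin":0},{"tx":-0.03,"ty":-0.24,"tz":0,"spin":0},{"tx":-0.036,"ty":-0.288,"tz":0,"spin":0},{"tx":-0.042,"ty":-0.336,"tz":0,"spin":0},{"tx":-0.05,"ty":-0.384,"tz":0,"spin":0},{"tx":-0.06,"ty":-0.432,"tz":0,"spin":0},{"tx":-0.06,"ty":-0.432,"tz":0,"spin":0}]'
python3 - <<'E'
from h import *
s=sense();print(s["tcp_pos"],s["eef_rot"],s["joint_positions"])
p,d,P=snap("wrist","w1.png");S=(.35,.5,.16,.3)
print("handle",rect(P,None,.09,.13,S));print("plate/top",rect(P,None,.03,.055,S))
E
```

```text
time_s: 2.8
tcp_pos: [0.4189, 0.2363, 0.232]
eef_rot: [-3.137, -0.001, 0.035]
ft_force: [-0.4, 0.3, 0.5]
finger_gap: 1.001
finger_force: 0.0
[0.41888818 0.236344   0.23200133] [-3.13704987e+00 -5.37970750e-04  3.49493703e-02] [-0.26714     0.27365993 -0.3956053   1.95617975  0.12578087  0.93268609
 -2.26015137]
handle (641, [array([425. , 232.6]), array([24.1, 23.3]), np.float64(2.3)], array([0.4277, 0.2329, 0.1046]))
plate/top (3680, [array([423.8, 231.3]), array([96.6, 64.2]), np.float64(1.2)], array([0.4371, 0.2311, 0.0397]))
```

View pics/w1.png

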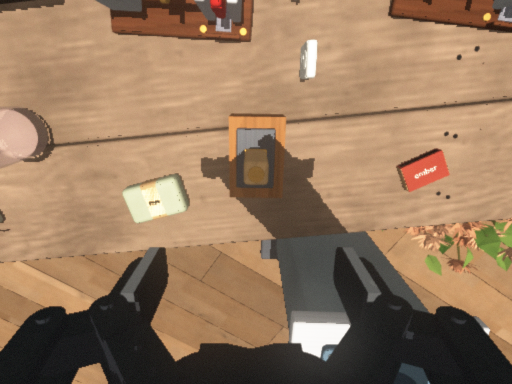

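```bash
python3 -m pendant '[{"tx":0.004,"ty":0.003,"tz":0.03,"spin":0},{"tx":0.005,"ty":0.004,"tz":0.07,"spin":0},{"tx":0.0055,"ty":0.004,"tz":0.1,"spin":0},{"tx":0.0055,"ty":0.004,"tz":0.125,"spin":0},{"tx":0.0055,"ty":0.004,"tz":0.145,"spin":0},{"tx":0.0055,"ty":0.004,"tz":0.16,"spin":0},{"tx":0.0055,"ty":0.004,"tz":0.17,"spin":0},{"tx":0.0055,"ty":0.004,"tz":0.174,"spin":0},{"tx":0.0055,"ty":0.004,"tz":0.174,"spin":0},{"tx":0.0055,"ty":0.004,"tz":0.174,"spin":0}]' 1 60
python3 -m pendant '[{"tx":0,"ty":0,"tz":0,"spin":0},{"tx":0,"ty":0,"tz":0,"spin":0},{"tx":0,"ty":0,"tz":0,"spin":0},{"tx":0,"ty":0,"tz":0,"spin":0},{"tx":0,"ty":0,"tz":0,"spin":0},{"tx":0,"ty":0,"tz":0,"spin":0},{"tx":0,"ty":0,"tz":0,"spin":0},{"tx":0,"ty":0,"tz":0,"spin":0},{"tx":0,"ty":0,"tz":0,"spin":0},{"tx":0,"ty":0,"tz":0,"spin":0}]' -1 60
```

```text
time_s: 3.85
tcp_pos: [0.4274, 0.225, 0.0579]
eef_rot: [-3.141, -0.001, 0.024]
ft_force: [0.8, -0.5, -0.1]
finger_gap: 1.001
finger_force: 0.0
time_s: 4.85
tcp_pos: [0.4272, 0.2257, 0.0577]
eef_rot: [-3.141, -0.001, 0.025]
ft_force: [0.5, 2.1, 6.1]
finger_gap: 0.277
finger_force: 59.4
```

```bash
python3 -m pendant '[{"tx":0,"ty":0,"tz":-0.005,"spin":0},{"tx":0,"ty":0,"tz":-0.015,"spin":0},{"tx":0,"ty":0,"tz":-0.03,"spin":0},{"tx":0,"ty":0,"tz":-0.05,"spin":0},{"tx":0,"ty":0,"tz":-0.07,"spin":0},{"tx":0,"ty":0,"tz":-0.09,"spin":0},{"tx":0,"ty":0,"tz":-0.11,"spin":0},{"tx":0,"ty":0,"tz":-0.125,"spin":0},{"tx":0,"ty":0,"tz":-0.13,"spin":0},{"tx":0,"ty":0,"tz":-0.13,"spin":0}]'
python3 - <<'E'
from h import *
s=sense();t=s["tcp_pos"];print(t,s["eef_rot"],s["finger_gap"])
p,d,P=snap("wrist","w2.png")
for z0 in(.13,.14,.15): print("plate",rect(P,None,z0,z0+.02,(t[0]-.06,t[0]+.06,t[1]-.05,t[1]+.05)))
print("stand top",rect(P,None,.03,.045,(.35,.5,.16,.3)))
Hn=(.5,.65,.2,.42);m=masks(p)
print("red",rect(P,m["red"],.03,.12,Hn));print("brass",rect(P,m["brass"],.05,.12,Hn));print("hi",rect(P,None,.06,.12,Hn))
p,d,P=snap("top","t2.png")
cv2.imwrite("pics/c2.png",np.hstack([cv2.imread("pics/w2.png"),cv2.resize(cv2.imread("pics/t2.png")[120:312,120:248],None,fx=2,fy=2)]))
E
```

```text
time_s: 5.85
tcp_pos: [0.4271, 0.2248, 0.1879]
eef_rot: [-3.141, -0.001, 0.024]
ft_force: [1.0, 0.1, -2.6]
finger_gap: 0.272
finger_force: 58.8
[0.4270543  0.22478208 0.18785109] [-3.14142308e+00 -9.59539195e-04  2.40328626e-02] 0.272236882871482
plate None
plate None
plate None
stand top (2713, [array([444.8, 231.9]), array([54.7, 64.2]), np.float64(1.3)], array([0.4523, 0.2327, 0.0389]))
red (247, [array([569. , 270.9]), array([ 6.5, 12.4]), np.float64(36.2)], array([0.5673, 0.2708, 0.07  ]))
brass None
hi (393, [array([569.6, 288.1]), array([ 8.2, 68.5]), np.float64(3.2)], array([0.5695, 0.271 , 0.0726]))
```

View pics/c2.png

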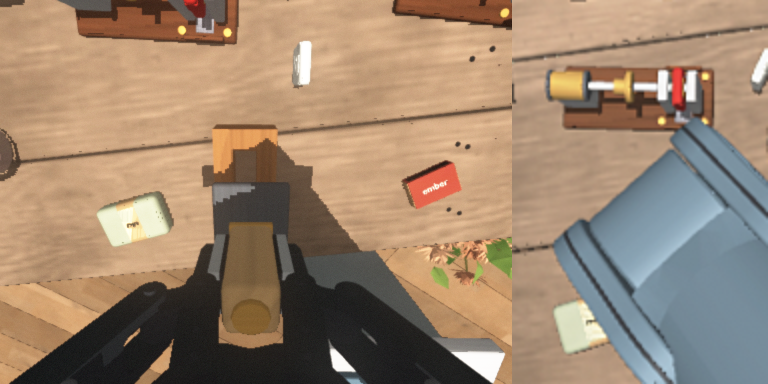

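Run:
```python
from h import *
s=sense();t=s["tcp_pos"]
p,d,P=snap("wrist")
B=(t[0]-.06,t[0]+.06,t[1]-.05,t[1]+.05)
print("plate",rect(P,None,.165,.185,B),"handle-ish",rect(P,None,.195,.25,B))
p,d,P=snap("top");m=masks(p)
Hn=(.5,.65,.24,.42)
print("base",rect(P,None,.004,.018,Hn));print("hi",rect(P,None,.06,.12,Hn));print("red",rect(P,m["red"],.03,.12,Hn))
print("collar",rect(P,m["brass"],.05,.12,(.5,.65,.3,.345)));print("barrel",rect(P,m["brass"],.05,.12,(.5,.65,.35,.42)))
```

```text
plate (3862, [array([440.8, 225.6]), array([37.5, 44.2]), np.float64(1.7)], array([0.4453, 0.2258, 0.1738])) handle-ish (17024, [array([427.2, 224.5]), array([29.4, 99.4]), np.float64(1.4)], array([0.4346, 0.2253, 0.2369]))
base (1370, [array([569.7, 328.7]), array([117. , 183.8]), np.float64(6.9)], array([0.5735, 0.3242, 0.01  ]))
hi (868, [array([584.3, 325.2]), array([143.9,  35.7]), np.float64(89.2)], array([0.5832, 0.3197, 0.0854]))
red (98, [array([583.5, 271.8]), array([ 9.1, 35.7]), np.float64(89.1)], array([0.5823, 0.2718, 0.0866]))
collar (90, [array([584.8, 324.2]), array([28.9, 16.5]), np.float64(0.0)], array([0.5836, 0.3205, 0.0843]))
barrel (221, [array([585.1, 377.7]), array([26.4, 31. ]), np.float64(0.1)], array([0.5844, 0.3781, 0.0866]))
```

```bash
python3 -m pendant '[{"tx":0.02,"ty":-0.01,"tz":0,"spin":0},{"tx":0.05,"ty":-0.023,"tz":0,"spin":0},{"tx":0.08,"ty":-0.037,"tz":0,"spin":0},{"tx":0.11,"ty":-0.051,"tz":0,"spin":0},{"tx":0.135,"ty":-0.063,"tz":0,"spin":0.5},{"tx":0.15,"ty":-0.07,"tz":0,"spin":0.5},{"tx":0.158,"ty":-0.073,"tz":0,"spin":0.5},{"tx":0.161,"ty":-0.0742,"tz":0,"spin":0.5},{"tx":0.161,"ty":-0.0742,"tz":0,"spin":0.5},{"tx":0.161,"ty":-0.0742,"tz":0,"spin":0.5}]'
python3 - <<'E'
from h import *
s=sense();t=s["tcp_pos"];print(t,s["eef_rot"])
p,d,P=snap("wrist","w3.png");m=masks(p)
B=(t[0]-.06,t[0]+.06,t[1]-.05,t[1]+.05)
print("plate",rect(P,None,.165,.185,B))
p,d,P=snap("scene","s3.png")
cv2.imwrite("pics/c3.png",np.hstack([cv2.imread("pics/w3.png")[:,100:450],cv2.resize(p[150:310,120:280,::-1],(384,384))]))
E
```

```text
time_s: 7.05
tcp_pos: [0.5852, 0.3026, 0.1871]
eef_rot: [3.141, 0.001, 0.016]
ft_force: [-1.0, 0.0, -1.4]
finger_gap: 0.275
finger_force: 59.0
[0.58515038 0.3026499  0.18708322] [3.14097554e+00 9.41502264e-04 1.58211620e-02]
plate (3845, [array([599.6, 303.6]), array([37.2, 44.2]), np.float64(1.2)], array([0.6042, 0.3036, 0.1741]))
```

View pics/c3.png

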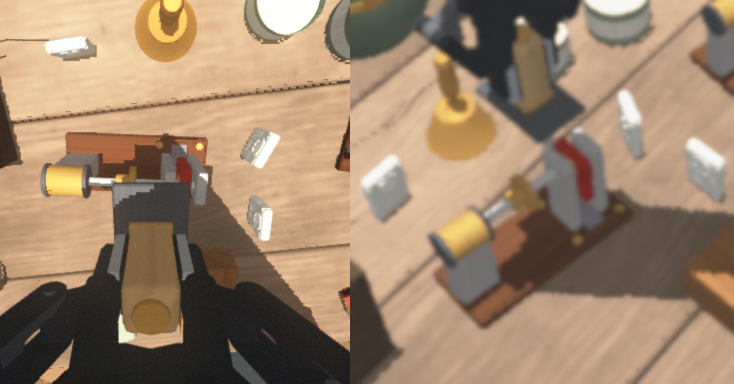

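The plate is centred over the bare bar, between the collar (at about (125,178) in the left panel) and the lug at (180,180). Next I lower it.

```bash
python3 -m pendant '[{"tx":0.001,"ty":0,"tz":0.01,"spin":0},{"tx":0.001,"ty":0,"tz":0.02,"spin":0},{"tx":0.001,"ty":0,"tz":0.03,"spin":0},{"tx":0.001,"ty":0,"tz":0.04,"spin":0},{"tx":0.001,"ty":0,"tz":0.05,"spin":0},{"tx":0.001,"ty":0,"tz":0.06,"spin":0},{"tx":0.001,"ty":0,"tz":0.067,"spin":0},{"tx":0.001,"ty":0,"tz":0.072,"spin":0},{"tx":0.001,"ty":0,"tz":0.0735,"spin":0},{"tx":0.001,"ty":0,"tz":0.0735,"spin":0}]'
```

```text
time_s: 8.15
tcp_pos: [0.587, 0.3032, 0.1138]
eef_rot: [-3.142, 0.0, 0.016]
ft_force: [0.1, -0.3, -1.5]
finger_gap: 0.277
finger_force: 59.0
```

No contact force, so the fork is over the bar. Now push 33 mm.

```bash
python3 -m pendant '[{"tx":0,"ty":-0.004,"tz":0,"spin":0},{"tx":0,"ty":-0.008,"tz":0,"spin":0},{"tx":0,"ty":-0.012,"tz":0,"spin":0},{"tx":0,"ty":-0.016,"tz":0,"spin":0},{"tx":0,"ty":-0.02,"tz":0,"spin":0},{"tx":0,"ty":-0.024,"tz":0,"spin":0},{"tx":0,"ty":-0.028,"tz":0,"spin":0},{"tx":0,"ty":-0.031,"tz":0,"spin":0},{"tx":0,"ty":-0.033,"tz":0,"spin":0},{"tx":0,"ty":-0.033,"tz":0,"spin":0}]'
python3 - <<'E'
from h import *
p,d,P=snap("top");m=masks(p);print("red top",rect(P,m["red"],.02,.12,(.5,.65,.2,.42)))
p,d,P=snap("scene","s4.png");m=masks(p);print("red",rect(P,m["red"],.01,.12,(.5,.65,.2,.42)))
cv2.imwrite("pics/c4.png",cv2.resize(p[150:310,120:280,::-1],(500,500)))
E
```

```text
time_s: 9.15
tcp_pos: [0.5867, 0.336, 0.1136]
eef_rot: [3.141, -0.0, 0.016]
ft_force: [3.4, -4.1, -2.1]
finger_gap: 0.275
finger_force: 59.0
red top None
red (6, [array([569.9, 277.8]), array([0.8, 2.1]), np.float64(59.2)], array([0.57  , 0.2778, 0.0533]))
```

View pics/c4.png

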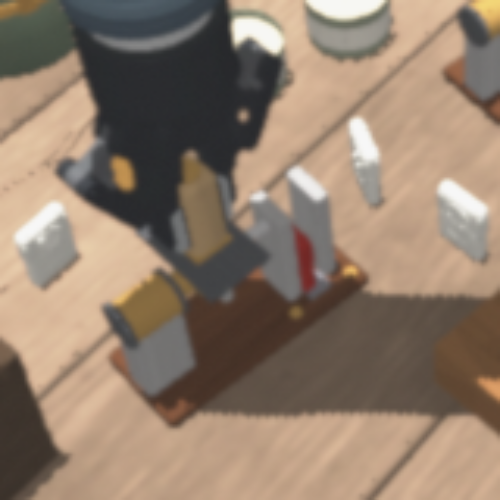

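The red link has dropped: its red patch at (305,262) now sits well below the lug tops. I bring the fork back and then lift.

```bash
python3 -m pendant '[{"tx":0,"ty":0.004,"tz":0,"spin":0},{"tx":0,"ty":0.008,"tz":0,"spin":0},{"tx":0,"ty":0.012,"tz":0,"spin":0},{"tx":0,"ty":0.016,"tz":0,"spin":0},{"tx":0,"ty":0.02,"tz":0,"spin":0},{"tx":0,"ty":0.024,"tz":0,"spin":0},{"tx":0,"ty":0.028,"tz":0,"spin":0},{"tx":0,"ty":0.031,"tz":0,"spin":0},{"tx":0,"ty":0.033,"tz":0,"spin":0},{"tx":0,"ty":0.033,"tz":0,"spin":0}]'
python3 -m pendant '[{"tx":0,"ty":0,"tz":-0.005,"spin":0},{"tx":0,"ty":0,"tz":-0.015,"spin":0},{"tx":0,"ty":0,"tz":-0.025,"spin":0},{"tx":0,"ty":0,"tz":-0.035,"spin":0},{"tx":0,"ty":0,"tz":-0.045,"spin":0},{"tx":0,"ty":0,"tz":-0.055,"spin":0},{"tx":0,"ty":0,"tz":-0.065,"spin":0},{"tx":0,"ty":0,"tz":-0.072,"spin":0},{"tx":0,"ty":0,"tz":-0.074,"spin":0},{"tx":0,"ty":0,"tz":-0.074,"spin":0}]'
python3 - <<'E'
from h import *
s=sense();t=s["tcp_pos"];print(t,s["eef_rot"])
p,d,P=snap("wrist");B=(t[0]-.06,t[0]+.06,t[1]-.05,t[1]+.05)
print("plate",rect(P,None,.16,.19,B))
E
```

```text
time_s: 10.25
tcp_pos: [0.587, 0.3031, 0.1138]
eef_rot: [-3.141, -0.0, 0.016]
ft_force: [0.4, 0.1, -2.4]
finger_gap: 0.271
finger_force: 59.2
time_s: 11.25
tcp_pos: [0.5871, 0.3031, 0.188]
eef_rot: [-3.141, -0.0, 0.016]
ft_force: [0.2, -0.2, -2.7]
finger_gap: 0.273
finger_force: 59.2
[0.58706733 0.3031263  0.1880311 ] [-3.14145738e+00 -2.87762342e-04  1.56259209e-02]
plate (3993, [array([601.5, 304.1]), array([37.6, 44.1]), np.float64(1.1)], array([0.6055, 0.3041, 0.1752]))
```

```bash
python3 -m pendant '[{"tx":-0.02,"ty":0.009,"tz":0,"spin":0},{"tx":-0.05,"ty":0.022,"tz":0,"spin":0},{"tx":-0.08,"ty":0.035,"tz":0,"spin":0},{"tx":-0.11,"ty":0.048,"tz":0,"spin":-0.5},{"tx":-0.135,"ty":0.058,"tz":0,"spin":-0.5},{"tx":-0.15,"ty":0.065,"tz":0,"spin":-0.5},{"tx":-0.16,"ty":0.069,"tz":0,"spin":-0.5},{"tx":-0.1628,"ty":0.0702,"tz":0,"spin":-0.5},{"tx":-0.1628,"ty":0.0702,"tz":0,"spin":-0.5},{"tx":-0.1628,"ty":0.0702,"tz":0,"spin":-0.5}]'
python3 - <<'E'
from h import *
s=sense();t=s["tcp_pos"];print(t,s["eef_rot"])
p,d,P=snap("wrist");B=(t[0]-.06,t[0]+.06,t[1]-.05,t[1]+.05)
print("plate",rect(P,None,.16,.19,B));print("stand",rect(P,None,.03,.048,(.35,.5,.16,.3)))
p,d,P=snap("top");p,d,P=snap("scene");m=masks(p)
print("red",rect(P,m["red"],.01,.12,(.5,.65,.2,.42)))
cv2.imwrite("pics/c5.png",cv2.resize(p[150:310,120:330,::-1],(787,600)))
E
```

```text
time_s: 12.3
tcp_pos: [0.4262, 0.2308, 0.1878]
eef_rot: [-3.141, -0.001, 0.024]
ft_force: [0.3, 0.2, -1.5]
finger_gap: 0.277
finger_force: 59.2
[0.42617398 0.23080656 0.18783018] [-3.14099662e+00 -6.09822593e-04  2.42117798e-02]
plate (3999, [array([440.8, 231.9]), array([37.1, 44. ]), np.float64(1.4)], array([0.4447, 0.2321, 0.175 ]))
stand (2750, [array([443.7, 231.8]), array([56.7, 64.1]), np.float64(1.3)], array([0.4523, 0.2322, 0.0388]))
red (20, [array([573.6, 276.7]), array([5.1, 7.8]), np.float64(88.6)], array([0.5711, 0.2769, 0.0589]))
```

View pics/c5.png

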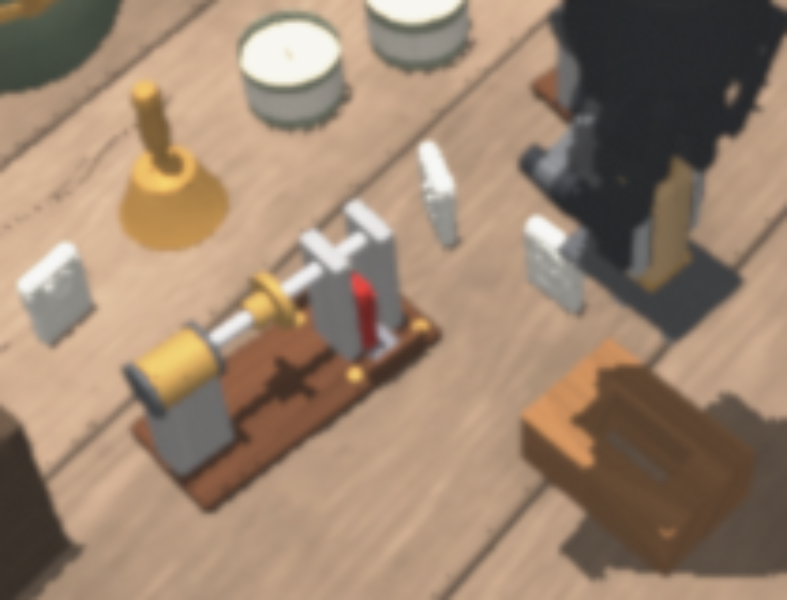

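The link is in the tray at (365,310), the bar is home across both lugs, and the tool is above the hole in the stand. Lower it in.

```bash
python3 -m pendant '[{"tx":0,"ty":0,"tz":0.02,"spin":0},{"tx":0,"ty":0,"tz":0.045,"spin":0},{"tx":0,"ty":0,"tz":0.065,"spin":0},{"tx":0,"ty":0,"tz":0.08,"spin":0},{"tx":0,"ty":0,"tz":0.095,"spin":0},{"tx":0,"ty":0,"tz":0.108,"spin":0},{"tx":0,"ty":0,"tz":0.118,"spin":0},{"tx":0,"ty":0,"tz":0.125,"spin":0},{"tx":0,"ty":0,"tz":0.1295,"spin":0},{"tx":0,"ty":0,"tz":0.1295,"spin":0}]'
```

```text
time_s: 13.45
tcp_pos: [0.4255, 0.2305, 0.0582]
eef_rot: [-3.142, -0.0, 0.025]
ft_force: [-0.0, 0.0, -1.5]
finger_gap: 0.275
finger_force: 59.5
```

```bash
python3 -m pendant '[{"tx":0,"ty":0,"tz":0.0005,"spin":0},{"tx":0,"ty":0,"tz":0.001,"spin":0},{"tx":0,"ty":0,"tz":0.001,"spin":0},{"tx":0,"ty":0,"tz":0.001,"spin":0},{"tx":0,"ty":0,"tz":0.001,"spin":0},{"tx":0,"ty":0,"tz":0.001,"spin":0},{"tx":0,"ty":0,"tz":0.001,"spin":0},{"tx":0,"ty":0,"tz":0.001,"spin":0},{"tx":0,"ty":0,"tz":0.001,"spin":0},{"tx":0,"ty":0,"tz":0.001,"spin":0}]'
python3 -m pendant '[{"tx":0,"ty":0,"tz":0,"spin":0},{"tx":0,"ty":0,"tz":0,"spin":0},{"tx":0,"ty":0,"tz":0,"spin":0},{"tx":0,"ty":0,"tz":0,"spin":0},{"tx":0,"ty":0,"tz":0,"spin":0},{"tx":0,"ty":0,"tz":0,"spin":0},{"tx":0,"ty":0,"tz":0,"spin":0},{"tx":0,"ty":0,"tz":0,"spin":0},{"tx":0,"ty":0,"tz":0,"spin":0},{"tx":0,"ty":0,"tz":0,"spin":0}]' 1
python3 -m pendant '[{"tx":0,"ty":0,"tz":-0.01,"spin":0},{"tx":0,"ty":0,"tz":-0.03,"spin":0},{"tx":0,"ty":0,"tz":-0.06,"spin":0},{"tx":0,"ty":0,"tz":-0.09,"spin":0},{"tx":0,"ty":0,"tz":-0.12,"spin":0},{"tx":0,"ty":0,"tz":-0.15,"spin":0},{"tx":0,"ty":0,"tz":-0.17,"spin":0},{"tx":0,"ty":0,"tz":-0.18,"spin":0},{"tx":0,"ty":0,"tz":-0.18,"spin":0},{"tx":0,"ty":0,"tz":-0.18,"spin":0}]'
python3 - <<'E'
from h import *
p,d,P=snap("wrist");S=(.35,.5,.16,.3)
print("handle",rect(P,None,.09,.13,S));print("plate/top",rect(P,None,.03,.055,S))
p,d,P=snap("scene","c6.png")
E
```

```text
time_s: 14.45
tcp_pos: [0.4256, 0.2305, 0.0577]
eef_rot: [-3.141, -0.001, 0.024]
ft_force: [-0.7, -1.1, 6.0]
finger_gap: 0.274
finger_force: 60.1
time_s: 15.45
tcp_pos: [0.4253, 0.2303, 0.0573]
eef_rot: [3.142, 0.0, 0.024]
ft_force: [-0.1, -0.0, -0.7]
finger_gap: 1.0
finger_force: 0.0
time_s: 16.45
tcp_pos: [0.4249, 0.23, 0.2366]
eef_rot: [3.141, 0.001, 0.024]
ft_force: [-0.5, 0.5, -0.7]
finger_gap: 1.004
finger_force: 0.0
handle (619, [array([424. , 231.1]), array([23.6, 23.8]), np.float64(1.5)], array([0.4265, 0.2312, 0.1046]))
plate/top (3519, [array([424.4, 231.3]), array([95.5, 64. ]), np.float64(1.3)], array([0.4375, 0.2319, 0.0396]))
```

View pics/c6.png

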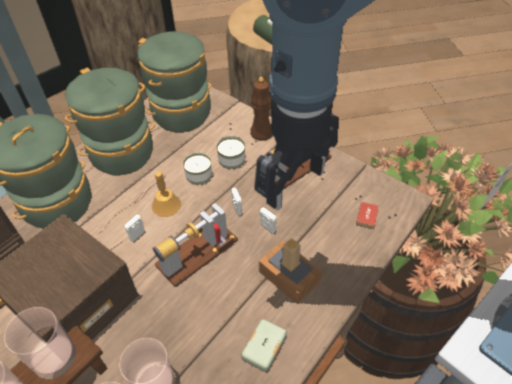

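The tool stands upright in its stand at (290,265). The red link is in its tray at (216,232) and the gripper is clear of everything.

```bash
python3 -c "from station import *; print(job_done())"
```

```text
the job is handed in; nothing more can be done
None
```

The red link is in its tray, its bar is back home, the tool is upright in its stand, the blue hanger was never approached, and the job was handed in after about 16.5 s of robot time.

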